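Put the sink things away in the sink tidy

ROBOT

A 6-joint arm with a two-finger parallel gripper is mounted at the origin on the work surface. World frame = base frame: x ahead of the robot, y to its left, z up, the work surface at z = 0. Lengths are in m, angles in rad, forces in N, time in s.
With the tool pointing down it reaches from about 0.425 to 0.95 m from the base axis. Payload 3.5 kg.
Tool frame: the origin (TCP) lies on the centre line of the jaws, within the pads' length; the fingertips stand 17 mm ahead of it and the grasp point (between the pads) lies 2 mm behind it; z points along the fingers, y is the line along which they close (so a half turn about z gives the same grasp; the last joint's range is limited). The gripper opens to 85 mm and grips with 20 to 120 N. Pads are 22 mm wide; open, the fingers measure 114 mm over their backs; the gripper's body (76 mm by 85 mm) begins 54 mm behind the grasp point. The pads swing forward as they close: fully open they stand 13 mm farther back than shut.
Start: joints at [-0.15, 0.286, 1.577, -0, 1.279, -0.15], TCP at [0.675, 0, 0.248] pointing down, gripper open.
Joint ranges: [-2.77, 2.77], [-0.9, 2.22], [0.21, 2.48], [-1.53, 4.67], [0.24, 2.81], [-2.84, 2.84]. Speed limits (rad/s): [2.79, 2.79, 3.14, 3.14, 3.14, 3.14].

INTERFACE

Orientations are given as a unit quaternion [x, y, z, w].
In Python, from plant import ctrl gives the robot as it stands. The module is installed in compiled form; this text tells all that it offers.
- The arm moves only by the tool drive_tool, never from a script. Its argument "moves" is a list of rows, each a list of 3 entries, a list of its own where there are three numbers: the turn, a rotation vector about the tool's x, y, z in rad, then the shift along the tool's x, y, z in m, then the finger opening in m, from 0 to 0.0854. A call has 1 to 5 rows; each row shifts and turns the commanded pose from where the row before left it, along the tool's axes as they then stand; what a row does not reach is not made up. A row lasts 1/8 s, in which the tool goes at most 62.5 mm and 10.7 degrees, less where a joint would pass 70% of its speed; a pose out of reach is approached as far as the arm can. A call with a gripper value outside its range is refused whole. The fingers move at their own pace and stop on an object; "grip_force" is the grip in N (left out, the last holds). Time passes only in rows, so rows that do not move let the fingers close. It gives the time, the measured TCP pose, the force, the opening and the grip force at its end, in the units of the state.
- ctrl.get_state(): the state, without advancing time (a new reading comes with each control period).
- ctrl.read_camera(name): name is "scene" or "side" or "wrist"; returns a dict with "image" (420x560x3 uint8, red, green, blue), "fx", "fy", "cx", "cy" (pixels), "dist" ([k1, k2, p1, p2, k3] as OpenCV has them; the pictures are not rectified), "R" (3x3) and "t" (3): a world point X has camera coordinates R X + t. Camera axes: x right, y down, z forward; pixel columns grow to the right and rows downward; lengths in m; the calibration is good to about 2 mm. A picture is of the moment at which its call begins. There is no depth.
- ctrl.sign_off(): hands the job in; it is judged then, once.
The state is a dict: "time": time; "qpos": joint angles; "dq": joint speeds; "joint_efforts": joint torques, N m; "eef_pos": TCP position; "tcp_rot": TCP orientation; "contact_force": force on the tool from outside, world axes, zero at the start; "wrist_torque": the same for the moment, N m; "opening": opening from 0.0 (shut) to 1.0 (fully open); "finger_force": force on a finger pad.
Only numpy, scipy, OpenCV 4.12 (cv2) and the standard library are available. Lean on these libraries where they do the work, as an engineer would, in place of code of your own. Each camera call takes 0.05 s, during which the arm holds its last target. There are 200 camera calls.

TASK

Put the four sink things away in the grey sink tidy, each standing upright right down inside its own white holder: the scrubbing brush (bristles down) in the long trough, the bar of soap flat in the shallow soap dish, the small rubber sink plug in the narrow round cup and the steel sink strainer in the wide round cup. Leave the round vegetable brush and the silicone lid, which also have knobs but do not belong, where they are on the drainer.

Things in the scene. Friction and masses are not known exactly. Their poses are not given: they have to be found in the camera images.
- scrub_c (a point): Oblong block scrubbing brush standing on its bristles, loose, about 90 g. 80 long (x) by 32 wide (y) by 50 high (z); the top 24 is a bare wooden block, the lower 26 rigid brown bristles in a 74 by 27 patch. The point is its centre, 25 above its underside; z up. Grip it across its 32 mm width, on the wood.
- soap_c (a point): Bar of plain cream-coloured soap, a rounded block lying flat, loose, about 100 g. 68 long (x) by 44 wide (y) by 32 high (z). The point is its centre, 16 above its underside; z up. Grip it across its 44 mm width, with the fingertips kept 10 or more above its underside so that they clear the dish's lip.
- plug_c (a point): Black rubber sink plug, loose, about 70 g: a disc 44 in diameter and 14 thick at the bottom with a central steel stem (12 diameter) and an upright round rubber pull knob, 16 in diameter, from 24 to 44 above its underside. The point is on its axis, 22 above its underside; z up. Pick it up by the knob.
- strainer_c (a point): Steel sink strainer, loose, about 90 g: a round basket 54 in diameter with a flat flange 66 in diameter whose top is 22 above the underside and has a ring of dark drain holes, a central post (10 diameter), and an upright round knob, 14 in diameter, from 32 to 50 above the underside. The point is on its axis, 25 above its underside; z up. Pick it up by the knob.
- lid_c (a point): Red silicone lid, to be left alone: a flat disc 74 in diameter and 6 thick with a central round knob 18 in diameter, 22 high in all. The point is on its axis, 11 above its underside.
- vegbrush_c (a point): Round wooden vegetable brush, to be left alone: standing on its bristles, 52 in diameter, with a wooden knob, 56 high in all. The point is on its axis, 28 above its underside.
- trough: Long trough for the scrubbing brush: fixed white open oblong tray, 112 (x, its long way) by 60 (y) by 14 high outside, walls 4, floor 4 thick, so 104 by 52 inside and 10 deep. Origin at the centre of its underside, z up; its inner floor is 4 above the origin. The four white holders stand two by two in a shallow grey tray (266 by 236 with a lip 14 high, 3 thick), fixed, centres 127 and 112 apart; which holder is at which corner varies.
- soapdish: Soap dish for the bar of soap: fixed white shallow oblong dish, 96 (x, its long way) by 72 (y) by 9 high outside, walls 4, floor 4 thick, so 88 by 64 inside and 5 deep. Origin at the centre of its underside, z up; its inner floor is 4 above the origin. It stands in the grey tray.
- plugcup: Narrow round cup for the plug: fixed white cup, 72 outer and 64 inner diameter, 22 high, floor 4 thick (18 deep). Origin at the centre of its underside, z up. It stands in the grey tray.
- strainercup: Wide round cup for the strainer: fixed white cup, 96 outer and 88 inner diameter, 16 high, floor 4 thick (12 deep). Origin at the centre of its underside, z up. It stands in the grey tray.
Mind the look-alikes: they are no part of the job. Leave any green or yellow look-alike of the part that bears strainer_c alone.

How it is judged:
At the end, for the whole second after the job is handed in: Centres from above: brush within 22 mm of the trough's, soap 17 mm (dish), plug 14 mm (narrow cup), strainer 20 mm (wide cup); each within 5 mm of resting on its holder's floor, upright within 0.15 rad, released, at rest; lid and vegetable brush within 20 mm of their starts (horizontal distance between scrub_c and trough below 0.022 m and z of scrub_c in the frame of trough below 0.034 m and angle between each of scrub_c, soap_c, plug_c, strainer_c's own z axis and vertical below 0.15 rad and linear speed of each of scrub, soap, plug, strainer below 0.02 m/s and horizontal distance between soap_c and soapdish below 0.017 m and z of soap_c in the frame of soapdish below 0.025 m and horizontal distance between plug_c and plugcup below 0.014 m and z of plug_c in the frame of plugcup below 0.031 m and horizontal distance between strainer_c and strainercup below 0.02 m and z of strainer_c in the frame of strainercup below 0.034 m and distance of each of lid_c, vegbrush_c from where it was at the start of the episode below 0.02 m); the robot touches nothing.
It fails at once if the silicone lid is moved more than 20 mm (distance of lid_c from where it was at the start of the episode above 0.02 m).
It fails at once if the round vegetable brush is moved more than 20 mm (distance of vegbrush_c from where it was at the start of the episode above 0.02 m).
It also fails if it takes over 120 s, if anything falls off the work surface, if the arm or the gripper's body presses on something with over 40 N, if the wrist force passes 120 N, or if a joint passes its speed limit or range.

## Working session

There is one attempt and no reset: what is moved stays moved. The work goes in short steps, Python scripts to look and compute and a tool call to move; the robot and the scene stay as the last step left them, time stands still between calls to the robot, and variables do not carry over. Pictures are saved under pics/ and viewed, at most 17 in all, crops included, and the job is handed in when it is done.

Besides the shell and the picture viewer there is one more tool, called after "Call:" by a JSON object that holds its "fn" and its "kwargs", one argument or row to a line. drive_tool: Moves the arm, as the interface text tells. Its arguments: {"type":"object","properties":{"moves":{"type":"array","items":{"type":"array"}},"grip_force":{"type":"number"}},"required":["moves"]}

```bash
mkdir -p pics; cat > h.py <<'E'
import numpy as np,cv2
from plant import ctrl
import pickle
def snap(name,fn):
    c=ctrl.read_camera(name); pickle.dump(c,open(f'pics/{fn}.pkl','wb'))
    cv2.imwrite(f'pics/{fn}.png',c['image'][:,:,::-1]); return c
def ray(fn,uv,z):
    c=pickle.load(open(f'pics/{fn}.pkl','rb'))
    K=np.array([[c['fx'],0,c['cx']],[0,c['fy'],c['cy']],[0,0,1.]])
    p=cv2.undistortPoints(np.array([[uv]],float),K,np.array(c['dist'],float)).ravel()
    R=np.array(c['R']);o=-R.T@np.array(c['t']);d=R.T@np.array([p[0],p[1],1])
    return o+d*(z-o[2])/d[2]
E
python3 - <<'E'
from h import *
for n in('scene','side','wrist'):
    c=snap(n,n+'0'); print(n,-np.array(c['R']).T@np.array(c['t']))
s=ctrl.get_state();print(s)
a=[cv2.imread(f'pics/{n}0.png') for n in('scene','side')]
E
```

```text
scene [0.97304266 0.67708997 0.63490584]
side [0.19837292 0.68990841 0.61911282]
wrist [0.67585721 0.07111102 0.3714328 ]
{'time': 0.15, 'qpos': array([-1.50014798e-01,  2.87045489e-01,  1.57784676e+00,  3.90541583e-06,
        1.27862984e+00, -1.49999110e-01]), 'dq': array([ 1.00917471e-03, -3.65174383e-03, -7.19586099e-03,  1.55798503e-03,
       -5.11438368e-05, -9.96392761e-05]), 'joint_efforts': array([ 7.91554030e-04, -4.06602967e+01, -2.93140125e+01, -8.94972595e-05,
        3.96185191e-03, -2.97825103e-06]), 'eef_pos': array([6.74511573e-01, 9.43090484e-05, 2.47206084e-01]), 'tcp_rot': array([ 7.07112397e-01,  7.07100507e-01, -5.71046853e-04, -7.77550824e-04]), 'contact_force': array([-0.80598865,  0.05365429,  1.14125935]), 'wrist_torque': array([-0.09793437, -0.00256883,  0.01480935]), 'finger_force': 0.0, 'opening': 1.0000952042382656}
```

View pics/scene0.png

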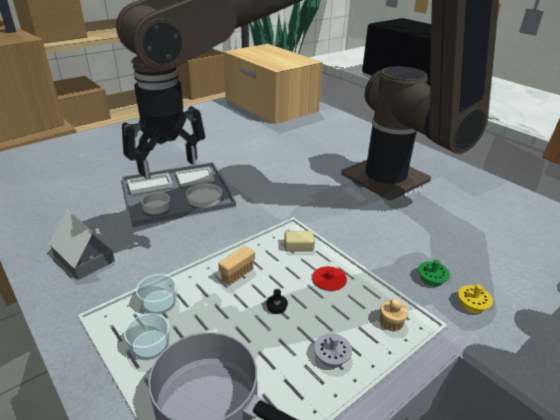

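View pics/side0.png

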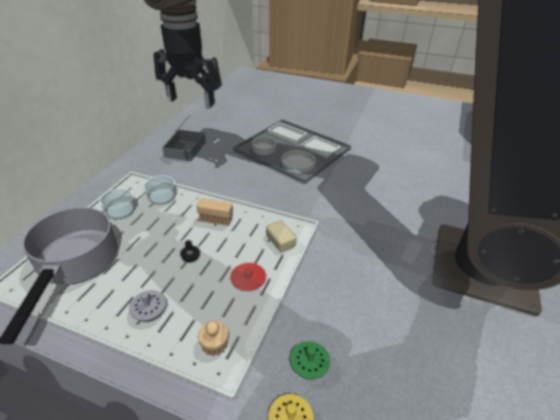

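The scene view shows the drainer with the scrub brush (237,264), soap (299,240), plug (277,300), strainer (333,348), lid (329,277) and veg brush (394,314). The green (433,272) and yellow (475,298) look-alikes are off the drainer. The tidy is at (178,192). The grey strainer at (333,348) is the steel one. Next I'll enlarge both views to confirm that and read pixels.

```bash
python3 - <<'E'
import cv2
a=cv2.imread('pics/scene0.png');b=cv2.imread('pics/side0.png')
cv2.imwrite('pics/c1.png',cv2.resize(a[220:380,210:420],(788,600),interpolation=3))
cv2.imwrite('pics/c2.png',cv2.resize(b[180:360,110:330],(733,600),interpolation=3))
t=cv2.resize(a[155:230,110:245],(540,300),interpolation=3);u=cv2.resize(b[115:190,225:360],(540,300),interpolation=3)
cv2.imwrite('pics/c3.png',cv2.vconcat([t,u]))
E
```

```text
(no output)
```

View pics/c1.png

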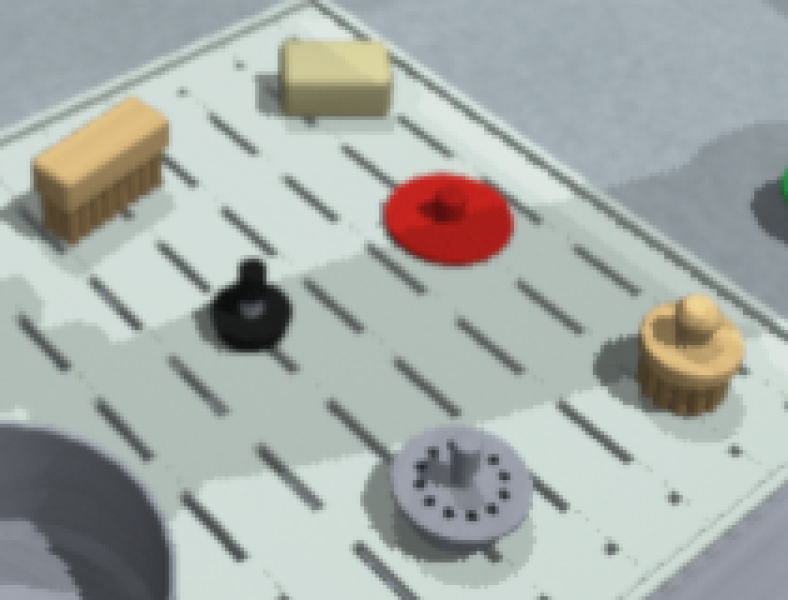

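View pics/c2.png

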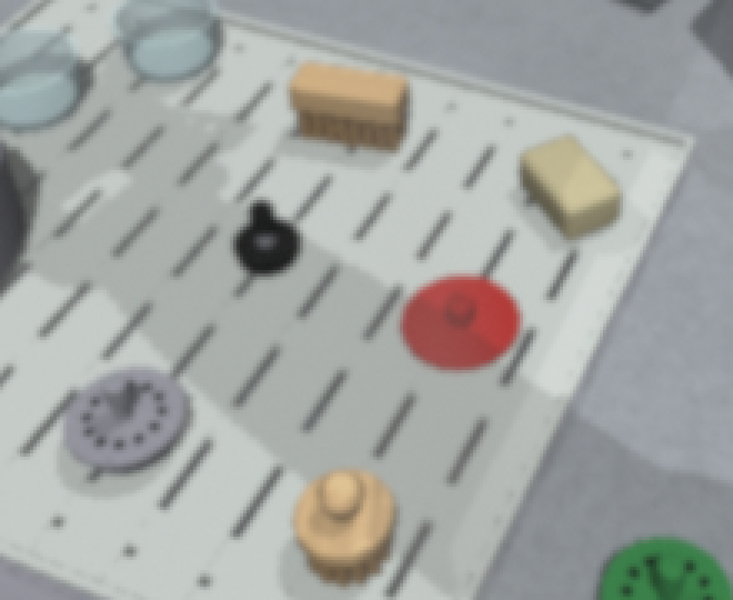

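View pics/c3.png

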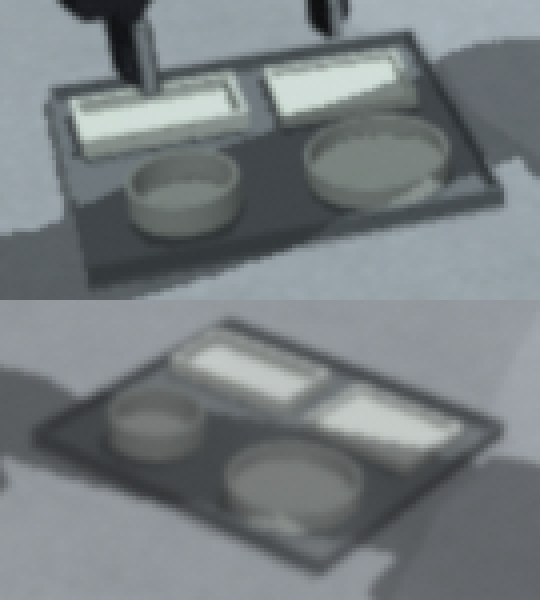

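```bash
cat >> h.py <<'E'
def tri(f1,p1,f2,p2):
    A=[];
    for f,p in((f1,p1),(f2,p2)):
        a=ray(f,p,0.);b=ray(f,p,.1);d=(b-a)/np.linalg.norm(b-a);A.append((a,d))
    M=sum(np.eye(3)-np.outer(d,d) for a,d in A);v=sum((np.eye(3)-np.outer(d,d))@a for a,d in A)
    x=np.linalg.solve(M,v);e=[np.linalg.norm((np.eye(3)-np.outer(d,d))@(x-a)) for a,d in A]
    return x.round(4),np.round(e,4)
E
python3 - <<'E'
from h import *
c1=lambda p:(210+p[0]/3.752-.4,220+p[1]/3.75-.4)
c2=lambda p:(110+p[0]/3.332-.4,180+p[1]/3.333-.4)
t1=lambda p:(110+p[0]/4-.4,155+p[1]/4-.4)
t2=lambda p:(225+p[0]/4-.4,115+p[1]/4-.4)
for n,p,q in [('stknob',(468,436),(125,383)),('stfl',(461,485),(127,420)),('plug',(252,264),(262,207)),('soap',(335,62),(569,173)),('brush',(101,145),(349,88)),
 ('brA',(35,162),(293,66)),('brB',(135,98),(407,78)),('brC',(168,130),(407,113)),('brD',(68,188),(291,97)),('soA',(283,42),(570,136)),('soB',(388,42),(617,185)),('soC',(390,85),(570,212)),('soD',(280,85),(522,158)),('lid',(450,192),(460,302)),('veg',(698,305),(342,480))]:
    print(n,*tri('scene0',c1(p),'side0',c2(q)))
for n,p,q in [('narrow',(184,177),(156,109)),('wide',(376,150),(293,176)),('trA',(50,90),(225,20)),('trB',(412,33),(503,130)),('trC',(503,190),(320,270)),('trD',(88,268),(35,138))]:
    print(n,*tri('scene0',t1(p),'side0',t2(q)))
E
```

```text
stknob [0.5759 0.358  0.0446] [0.0008 0.0008]
stfl [0.5791 0.361  0.0149] [0.0004 0.0004]
plug [0.5823 0.2097 0.0415] [0.0002 0.0002]
soap [0.4223 0.092  0.0262] [0.0006 0.0006]
brush [0.5897 0.0848 0.0409] [0.0004 0.0004]
brA [0.6322 0.0854 0.0496] [0.001 0.001]
brB [0.5539 0.0666 0.0465] [0.0012 0.0012]
brC [0.5452 0.086  0.0319] [0.0018 0.0018]
brD [0.6238 0.1044 0.0392] [0.0015 0.0015]
soA [0.4351 0.0576 0.0267] [0.0005 0.0005]
soB [0.3867 0.0993 0.032 ] [0.0026 0.0026]
soC [0.4086 0.126  0.0245] [0.0018 0.0018]
soD [0.4593 0.0844 0.0208] [0.0002 0.0002]
lid [0.4441 0.2156 0.019 ] [0. 0.]
veg [0.4341 0.3735 0.0534] [0.0018 0.0018]
narrow [ 0.6109 -0.2514  0.026 ] [0.0011 0.0011]
wide [ 0.4903 -0.2159  0.0187] [0.0007 0.0007]
trA [ 0.6269 -0.4335  0.0112] [0.0002 0.0002]
trB [ 0.3723 -0.3605  0.0061] [0.001 0.001]
trC [ 0.4417 -0.1366  0.0061] [0.0017 0.0017]
trD [ 0.6935 -0.2163  0.0054] [0.0026 0.0026]
```

Call:
{"fn": "drive_tool", "kwargs": {
  "moves": [
    [[0, 0, 0], [0.042, -0.042, 0], 0.0854],
    [[0, 0, 0], [0.042, -0.042, 0], 0.0854],
    [[0, 0, 0.17], [0, 0, 0.02], 0.0854],
    [[0, 0, 0.17], [0, 0, 0.02], 0.0854],
    [[0, 0, 0.17], [0, 0, 0.02], 0.0854]
  ],
  "grip_force": 40
}}

```text
time: 0.78
eef_pos: [0.5906, 0.0843, 0.1875]
tcp_rot: [0.864, 0.504, -0.0, -0.0]
contact_force: [-0.8, -0.4, 0.2]
opening: 0.999
finger_force: 0.0
```

Call:
{"fn": "drive_tool", "kwargs": {
  "moves": [
    [[0, 0, 0.17], [0, 0, 0.01], 0.0854],
    [[0, 0, 0.17], [0, 0, 0.01], 0.0854],
    [[0, 0, 0.17], [0, 0, 0.01], 0.0854],
    [[0, 0, 0.17], [0, 0, 0], 0.0854],
    [[0, 0, 0.15], [0, 0, 0], 0.0854]
  ]
}}

```text
time: 1.4
eef_pos: [0.5906, 0.084, 0.1576]
tcp_rot: [0.994, 0.113, -0.001, -0.0]
contact_force: [-0.2, -1.3, -0.1]
opening: 1.001
finger_force: 0.0
```

```bash
cat > goto.py <<'E'
import sys
from h import *
from scipy.spatial.transform import Rotation as Ro
x,y,z,psi=map(float,sys.argv[1:5])
s=ctrl.get_state();R=Ro.from_quat(s['tcp_rot']);ty=R.as_matrix()[:,1]
cur=np.arctan2(ty[1],ty[0]);d=(-(psi-cur)+np.pi)%(2*np.pi)-np.pi
print('t',round(s['time'],2),'pos',s['eef_pos'].round(4),'yaw',cur.round(3),'tilt',R.as_matrix()[:,2].round(3),'open',round(s['opening'],3),'F',s['contact_force'].round(1),round(s['finger_force'],1),'q6',s['qpos'][5].round(2))
print('tool shift now',(R.inv().apply(np.array([x,y,z])-s['eef_pos'])).round(4),'turn z',round(d,3))
c,n=np.cos(psi),np.sin(psi);w=np.array([x,y,z])-s['eef_pos'] # after the turn: y=(c,n), x=(-n,c)
print('shift after turn',np.round([-n*w[0]+c*w[1],c*w[0]+n*w[1],-w[2]],4))
E
python3 goto.py .590 .085 .042 -1.34
python3 - <<'E'
from h import *
snap('wrist','w1')
E
```

```text
t 1.4 pos [0.5906 0.084  0.1576] yaw -1.345 tilt [-0.001  0.    -1.   ] open 1.001 F [-0.2 -1.3 -0.1] 0.0 q6 1.32
tool shift now [-0.0002 -0.001   0.1156] turn z -0.005
shift after turn [-0.0003 -0.0011  0.1156]
```

View pics/w1.png

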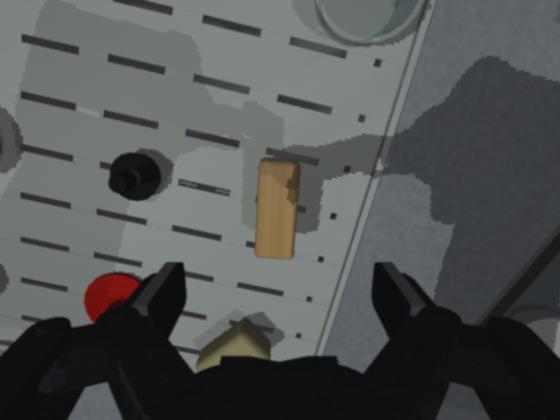

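The brush is centred at (278,208) between the fingers and lined up with them. I'll check its position with a ray and descend.

```bash
python3 - <<'E'
from h import *
print(ray('w1',(277.5,208.5),.05),ray('w1',(136,176),.03))
a,b=ray('w1',(278,161),.05),ray('w1',(275,258),.05);print(a,b,np.arctan2(*(a-b)[1::-1]))
E
```

```text
[0.59542104 0.08559547 0.05      ] [0.59095287 0.2021337  0.03      ]
[0.63082144 0.09327683 0.05      ] [0.55469473 0.07838236 0.05      ] 0.19321292416441824
```

Call:
{"fn": "drive_tool", "kwargs": {
  "moves": [
    [[0, 0, 0], [0, -0.001, 0.05], 0.0854],
    [[0, 0, 0], [0, 0, 0.045], 0.0854],
    [[0, 0, 0], [0, 0, 0], 0.0854]
  ]
}}

```text
time: 1.82
eef_pos: [0.587, 0.0851, 0.0588]
tcp_rot: [0.993, 0.116, -0.005, -0.001]
contact_force: [-0.8, 0.8, -0.7]
opening: 1.002
finger_force: 0.0
```

Call:
{"fn": "drive_tool", "kwargs": {
  "moves": [
    [[0, 0, 0.02], [0.004, 0, 0.017], 0.0854],
    [[0, 0, 0], [0, 0, 0], 0.0],
    [[0, 0, 0], [0, 0, 0], 0.0],
    [[0, 0, 0], [0, 0, 0], 0.0],
    [[0, 0, 0], [0, 0, 0], 0.0]
  ]
}}

```text
time: 2.45
eef_pos: [0.5955, 0.0859, 0.0478]
tcp_rot: [0.994, 0.105, 0.001, 0.0]
contact_force: [-1.4, 0.3, 4.2]
opening: 0.367
finger_force: 39.3
```

Call:
{"fn": "drive_tool", "kwargs": {
  "moves": [
    [[0, 0, 0], [0, 0, 0], 0.0],
    [[0, 0, 0], [0, 0, -0.04], 0.0],
    [[0, 0, 0], [0, 0, -0.05], 0.0],
    [[0, 0, 0.17], [0, 0, -0.03], 0.0],
    [[0, 0, 0.17], [0, 0, 0], 0.0]
  ]
}}

```text
time: 3.08
eef_pos: [0.5965, 0.0859, 0.1699]
tcp_rot: [0.998, -0.067, 0.003, -0.0]
contact_force: [0.4, -0.0, -0.7]
opening: 0.364
finger_force: 39.3
```

```bash
python3 goto.py .580 -.3586 .16 -1.857
```

```text
t 3.08 pos [0.5965 0.0859 0.1699] yaw -1.705 tilt [ 0.007 -0.    -1.   ] open 0.364 F [ 0.4 -0.  -0.7] 39.3 q6 1.68
tool shift now [0.0433 0.4427 0.0099] turn z 0.152
shift after turn [0.1097 0.4311 0.0099]
```

Call:
{"fn": "drive_tool", "kwargs": {
  "moves": [
    [[0, 0, 0.15], [0, 0, 0], 0.0],
    [[0, 0, 0], [0.014, 0.054, 0], 0.0],
    [[0, 0, 0], [0.014, 0.054, 0], 0.0],
    [[0, 0, 0], [0.014, 0.054, 0], 0.0],
    [[0, 0, 0], [0.014, 0.054, 0], 0.0]
  ]
}}

```text
time: 3.7
eef_pos: [0.5883, -0.1386, 0.1657]
tcp_rot: [0.99, -0.139, -0.0, -0.0]
contact_force: [0.1, -0.0, -0.5]
opening: 0.368
finger_force: 39.4
```

Call:
{"fn": "drive_tool", "kwargs": {
  "moves": [
    [[0, 0, 0], [0.014, 0.054, 0], 0.0],
    [[0, 0, 0], [0.014, 0.054, 0], 0.0],
    [[0, 0, 0], [0.014, 0.054, 0], 0.0],
    [[0, 0, 0], [0.0, 0.0, 0], 0.0]
  ]
}}

```text
time: 4.2
eef_pos: [0.5837, -0.3083, 0.1657]
tcp_rot: [0.99, -0.142, -0.0, 0.0]
contact_force: [0.1, 0.2, -0.9]
opening: 0.364
finger_force: 39.4
```

```bash
python3 goto.py .580 -.3586 .057 -1.857;python3 - <<'E'
from h import *
snap('wrist','w2');a=snap('scene','s2')['image']
cv2.imwrite('pics/c4.png',cv2.resize(a[140:240,100:260,::-1],(800,500),interpolation=3))
E
```

```text
t 4.2 pos [ 0.5837 -0.3083  0.1657] yaw -1.855 tilt [-0.    -0.001 -1.   ] open 0.364 F [ 0.1  0.2 -0.9] 39.4 q6 1.22
tool shift now [0.0105 0.0492 0.1087] turn z 0.002
shift after turn [0.0106 0.0493 0.1087]
```

View pics/w2.png

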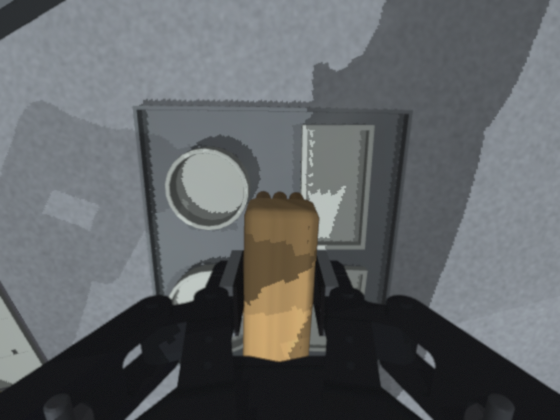

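The narrow cup's rim centre is at (206,189). The trough's outer rim spans 303–374 by 125–248, so its centre is at (339,186).

```bash
python3 - <<'E'
from h import *
n=ray('w2',(206.5,189),.025);t=ray('w2',(338.5,186.5),.017);print(n,t,np.linalg.norm(n-t))
u,v=ray('w2',(303,125),.017),ray('w2',(302,248),.017);print(u,v)
for p in((303,125),(374,126),(366,248),(137,107),(411,112)):print(p,ray('w2',p,.017))
E
python3 goto.py .580 -.3586 .057 -1.857
```

```text
[ 0.61381177 -0.25268472  0.025     ] [ 0.58193484 -0.3629361   0.017     ] 0.1150456659465722
[ 0.64144862 -0.34656179  0.017     ] [ 0.53443421 -0.3166978   0.017     ]
(303, 125) [ 0.64144862 -0.34656179  0.017     ]
(374, 126) [ 0.62401959 -0.40359177  0.017     ]
(366, 248) [ 0.51747298 -0.37418666  0.017     ]
(137, 107) [ 0.69429977 -0.21872686  0.017     ]
(411, 112) [ 0.62654039 -0.43559138  0.017     ]
t 4.3 pos [ 0.5841 -0.3045  0.1653] yaw -1.851 tilt [-0.001  0.002 -1.   ] open 0.37 F [-1.1  0.4 -0.6] 39.4 q6 1.22
tool shift now [0.0113 0.0533 0.1082] turn z 0.006
shift after turn [0.0114 0.0531 0.1083]
```

Call:
{"fn": "drive_tool", "kwargs": {
  "moves": [
    [[0, 0, 0], [0.011, 0.054, 0], 0.0],
    [[0, 0, 0], [0, 0, 0.03], 0.0],
    [[0, 0, 0], [0, 0, 0.03], 0.0],
    [[0, 0, 0], [0, 0, 0.025], 0.0],
    [[0, 0, 0], [0, 0, 0], 0.0]
  ]
}}

```text
time: 4.92
eef_pos: [0.579, -0.3561, 0.078]
tcp_rot: [0.99, -0.138, -0.003, -0.002]
contact_force: [0.4, -0.2, -1.1]
opening: 0.367
finger_force: 39.4
```

```bash
python3 goto.py .5805 -.3605 .057 -1.857
```

```text
t 4.92 pos [ 0.579  -0.3561  0.078 ] yaw -1.848 tilt [-0.005  0.005 -1.   ] open 0.367 F [ 0.4 -0.2 -1.1] 39.4 q6 1.15
tool shift now [0.0028 0.0039 0.0209] turn z 0.009
shift after turn [0.0027 0.0038 0.021 ]
```

Call:
{"fn": "drive_tool", "kwargs": {
  "moves": [
    [[0, 0, 0], [0.003, 0.003, 0.012], 0.0],
    [[0, 0, 0], [0, 0, 0.006], 0.0],
    [[0, 0, 0], [0, 0, 0.004], 0.0],
    [[0, 0, 0], [0, 0, 0], 0.0]
  ]
}}

```text
time: 5.42
eef_pos: [0.5823, -0.363, 0.0592]
tcp_rot: [0.99, -0.139, -0.0, -0.0]
contact_force: [0.5, -0.2, -0.6]
opening: 0.369
finger_force: 39.5
```

Call:
{"fn": "drive_tool", "kwargs": {
  "moves": [
    [[0, 0, 0], [0, 0, 0.003], 0.0],
    [[0, 0, 0], [0, 0, 0.002], 0.0],
    [[0, 0, 0], [0, 0, 0], 0.0]
  ]
}}

```text
time: 5.8
eef_pos: [0.5829, -0.3635, 0.0568]
tcp_rot: [0.99, -0.139, 0.0, 0.0]
contact_force: [-2.8, 2.6, 7.1]
opening: 0.367
finger_force: 40.3
```

Call:
{"fn": "drive_tool", "kwargs": {
  "moves": [
    [[0, 0, 0], [0, 0, 0], 0.06],
    [[0, 0, 0], [0, 0, 0], 0.06],
    [[0, 0, 0], [0, 0, -0.04], 0.06],
    [[0, 0, 0], [0, 0, -0.05], 0.0854],
    [[0, 0, 0], [0, 0, -0.03], 0.0854]
  ]
}}

```text
time: 6.42
eef_pos: [0.5832, -0.3638, 0.1773]
tcp_rot: [0.99, -0.139, 0.002, 0.001]
contact_force: [0.7, -0.2, -0.6]
opening: 0.998
finger_force: 0.0
```

```bash
python3 goto.py .425 .092 .16 -2.28;python3 - <<'E'
from h import *
snap('wrist','w3')
E
```

```text
t 6.42 pos [ 0.5832 -0.3638  0.1773] yaw -1.85 tilt [ 0.003 -0.002 -1.   ] open 0.998 F [ 0.7 -0.2 -0.6] 0.0 q6 1.15
tool shift now [-0.2778 -0.3945  0.0158] turn z 0.43
shift after turn [-0.4169 -0.2428  0.0173]
```

View pics/w3.png

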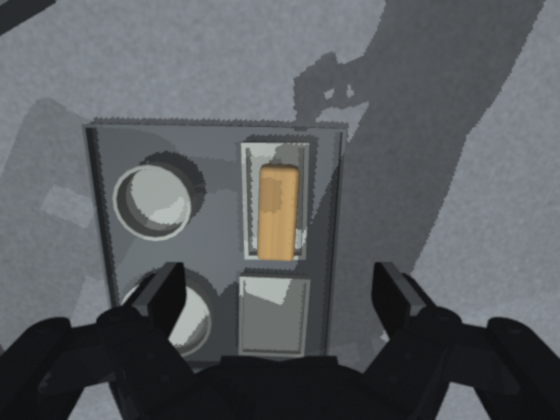

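The brush is down in the trough at (278,212). The dish is at (274,314). Next is the soap.

Call:
{"fn": "drive_tool", "kwargs": {
  "moves": [
    [[0, 0, 0], [-0.031, -0.044, 0], 0.0854],
    [[0, 0, 0], [-0.031, -0.044, 0], 0.0854],
    [[0, 0, 0], [-0.031, -0.044, 0], 0.0854],
    [[0, 0, 0], [-0.031, -0.044, 0], 0.0854],
    [[0, 0, 0], [-0.031, -0.044, 0], 0.0854]
  ]
}}

```text
time: 7.1
eef_pos: [0.4931, -0.1073, 0.1735]
tcp_rot: [0.99, -0.139, -0.0, -0.0]
contact_force: [0.8, 1.3, 0.2]
opening: 1.006
finger_force: 0.0
```

Call:
{"fn": "drive_tool", "kwargs": {
  "moves": [
    [[0, 0, 0], [-0.031, -0.044, 0], 0.0854],
    [[0, 0, 0], [-0.031, -0.044, 0], 0.0854],
    [[0, 0, 0.14], [0, 0, 0], 0.0854],
    [[0, 0, 0.14], [0, 0, 0], 0.0854],
    [[0, 0, 0.15], [0, 0, 0], 0.0854]
  ]
}}

```text
time: 7.72
eef_pos: [0.4584, -0.0069, 0.1736]
tcp_rot: [0.937, -0.349, -0.0, 0.0]
contact_force: [-0.7, 1.2, 0.6]
opening: 0.996
finger_force: 0.0
```

```bash
python3 goto.py .4225 .092 .12 -2.28;python3 - <<'E'
from h import *
snap('wrist','w4')
print(ray('w3',(274.5,314),.012),ray('w3',(152,202),.025))
E
```

```text
t 7.72 pos [ 0.4584 -0.0069  0.1736] yaw -2.284 tilt [-0.001  0.    -1.   ] open 0.996 F [-0.7  1.2  0.6] 0.0 q6 2.05
tool shift now [-0.0918 -0.0513  0.0537] turn z -0.004
shift after turn [-0.0916 -0.0517  0.0536]
[ 0.46247752 -0.32474618  0.012     ] [ 0.61418129 -0.25323051  0.025     ]
```

View pics/w4.png

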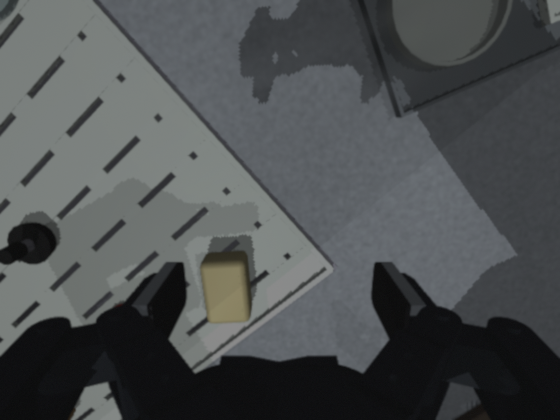

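The soap's top face is centred at (227,287), tilted slightly in view.

```bash
python3 - <<'E'
from h import *
for p in((227,287),(225,252.5),(229.5,321.5)):print(ray('w4',p,.033))
E
python3 goto.py .423 .092 .12 -2.33
```

```text
[0.42902887 0.08358114 0.033     ]
[0.45582482 0.06054902 0.033     ]
[0.3999126  0.10800238 0.033     ]
t 7.78 pos [ 0.4584 -0.007   0.1736] yaw -2.288 tilt [-0.001  0.    -1.   ] open 0.998 F [0.  0.8 0.5] 0.0 q6 2.05
tool shift now [-0.0917 -0.0514  0.0537] turn z 0.042
shift after turn [-0.0938 -0.0474  0.0536]
```

Call:
{"fn": "drive_tool", "kwargs": {
  "moves": [
    [[0, 0, 0], [-0.043, -0.025, 0], 0.0854],
    [[0, 0, 0], [-0.042, -0.025, 0.03], 0.0854],
    [[0, 0, 0], [0, 0, 0.03], 0.0854],
    [[0, 0, 0], [0, 0, 0], 0.0854]
  ]
}}

```text
time: 8.28
eef_pos: [0.4243, 0.0865, 0.1117]
tcp_rot: [0.938, -0.346, -0.003, 0.001]
contact_force: [0.3, -0.0, -0.6]
opening: 0.998
finger_force: 0.0
```

```bash
python3 goto.py .427 .087 .030 -2.28
```

```text
t 8.28 pos [0.4243 0.0865 0.1117] yaw -2.277 tilt [-0.006  0.    -1.   ] open 0.998 F [ 0.3 -0.  -0.6] 0.0 q6 2.24
tool shift now [ 0.0021 -0.0024  0.0817] turn z 0.003
shift after turn [ 0.0017 -0.0021  0.0817]
```

Call:
{"fn": "drive_tool", "kwargs": {
  "moves": [
    [[0, 0, 0], [0, 0, 0.04], 0.0854],
    [[0, 0, 0], [0, 0, 0.03], 0.0854],
    [[0, 0, 0], [0, 0, 0.01], 0.0854],
    [[0, 0, 0], [0, 0, 0], 0.0854]
  ]
}}

```text
time: 8.78
eef_pos: [0.4274, 0.0857, 0.0348]
tcp_rot: [0.938, -0.347, 0.0, -0.0]
contact_force: [-0.1, 0.1, 0.2]
opening: 0.996
finger_force: 0.0
```

```bash
python3 goto.py .427 .087 .030 -2.28
```

```text
t 8.78 pos [0.4274 0.0857 0.0348] yaw -2.28 tilt [ 0.  0. -1.] open 0.996 F [-0.1  0.1  0.2] 0.0 q6 2.24
tool shift now [-0.0011 -0.0007  0.0048] turn z -0.0
shift after turn [-0.0011 -0.0007  0.0048]
```

Call:
{"fn": "drive_tool", "kwargs": {
  "moves": [
    [[0, 0, 0], [0, 0, 0.004], 0.0854],
    [[0, 0, 0], [0, 0, 0], 0.0],
    [[0, 0, 0], [0, 0, 0], 0.0],
    [[0, 0, 0], [0, 0, 0], 0.0],
    [[0, 0, 0], [0, 0, 0], 0.0]
  ]
}}

```text
time: 9.4
eef_pos: [0.4277, 0.0861, 0.0313]
tcp_rot: [0.938, -0.347, 0.001, -0.0]
contact_force: [-0.8, 0.1, 7.5]
opening: 0.503
finger_force: 41.6
```

Call:
{"fn": "drive_tool", "kwargs": {
  "moves": [
    [[0, 0, 0], [0, 0, 0], 0.0],
    [[0, 0, 0], [0, 0, -0.03], 0.0],
    [[0, 0, 0], [0, 0, -0.05], 0.0],
    [[0, 0, 0], [0, 0, -0.05], 0.0],
    [[0, 0, 0], [0, 0, 0], 0.0]
  ]
}}

```text
time: 10.02
eef_pos: [0.4294, 0.086, 0.1644]
tcp_rot: [0.938, -0.347, 0.004, -0.001]
contact_force: [1.0, 0.2, -1.0]
opening: 0.505
finger_force: 41.3
```

```bash
python3 goto.py .4605 -.324 .16 -1.85
```

```text
t 10.03 pos [0.4294 0.086  0.1644] yaw -2.28 tilt [ 0.009 -0.    -1.   ] open 0.505 F [ 1.   0.2 -1. ] 41.3 q6 2.25
tool shift now [0.2905 0.291  0.0049] turn z -0.43
shift after turn [0.1429 0.3856 0.0044]
```

Call:
{"fn": "drive_tool", "kwargs": {
  "moves": [
    [[0, 0, -0.15], [0, 0, 0], 0.0],
    [[0, 0, -0.14], [0, 0, 0], 0.0],
    [[0, 0, -0.14], [0, 0, 0], 0.0],
    [[0, 0, 0], [0.02, 0.047, 0], 0.0],
    [[0, 0, 0], [0.02, 0.047, 0], 0.0]
  ]
}}

```text
time: 10.65
eef_pos: [0.4379, -0.0156, 0.158]
tcp_rot: [0.99, -0.138, -0.002, -0.0]
contact_force: [1.2, -0.6, -1.1]
opening: 0.509
finger_force: 41.3
```

Call:
{"fn": "drive_tool", "kwargs": {
  "moves": [
    [[0, 0, 0], [0.02, 0.048, 0], 0.0],
    [[0, 0, 0], [0.02, 0.048, 0], 0.0],
    [[0, 0, 0], [0.02, 0.048, 0], 0.0],
    [[0, 0, 0], [0.016, 0.048, 0], 0.0],
    [[0, 0, 0], [0.014, 0.048, 0], 0.0]
  ]
}}

```text
time: 11.28
eef_pos: [0.4584, -0.2716, 0.1576]
tcp_rot: [0.99, -0.139, -0.002, -0.001]
contact_force: [1.5, 1.0, 0.2]
opening: 0.504
finger_force: 41.3
```

```bash
python3 goto.py .4605 -.324 .039 -1.855
```

```text
t 11.28 pos [ 0.4584 -0.2716  0.1576] yaw -1.85 tilt [-0.003  0.003 -1.   ] open 0.504 F [1.5 1.  0.2] 41.3 q6 1.12
tool shift now [0.0169 0.05   0.1184] turn z 0.005
shift after turn [0.0167 0.0497 0.1186]
```

Call:
{"fn": "drive_tool", "kwargs": {
  "moves": [
    [[0, 0, 0], [0.012, 0.045, 0], 0.0],
    [[0, 0, 0], [0, 0, 0.03], 0.0],
    [[0, 0, 0], [0, 0, 0.03], 0.0],
    [[0, 0, 0], [0, 0, 0.03], 0.0],
    [[0, 0, 0], [0, 0, 0], 0.0]
  ]
}}

```text
time: 11.9
eef_pos: [0.4558, -0.3145, 0.0653]
tcp_rot: [0.99, -0.139, -0.004, -0.003]
contact_force: [-0.4, -1.2, -0.3]
opening: 0.508
finger_force: 41.3
```

```bash
python3 goto.py .4605 -.324 .039 -1.855
```

```text
t 11.9 pos [ 0.4558 -0.3145  0.0653] yaw -1.85 tilt [-0.008  0.008 -1.   ] open 0.508 F [-0.4 -1.2 -0.3] 41.3 q6 1.06
tool shift now [0.0073 0.0079 0.0262] turn z 0.005
shift after turn [0.0071 0.0078 0.0263]
```

Call:
{"fn": "drive_tool", "kwargs": {
  "moves": [
    [[0, 0, 0], [0.004, 0.003, 0.012], 0.0],
    [[0, 0, 0], [0, 0, 0.008], 0.0],
    [[0, 0, 0], [0, 0, 0], 0.0],
    [[0, 0, 0], [0, 0, 0], 0.0]
  ]
}}

```text
time: 12.4
eef_pos: [0.4622, -0.3216, 0.0509]
tcp_rot: [0.99, -0.139, 0.0, 0.0]
contact_force: [-1.1, -0.3, -0.9]
opening: 0.506
finger_force: 41.4
```

```bash
python3 goto.py .4605 -.324 .039 -1.855
```

```text
t 12.4 pos [ 0.4622 -0.3216  0.0509] yaw -1.85 tilt [ 0.001 -0.001 -1.   ] open 0.506 F [-1.1 -0.3 -0.9] 41.4 q6 1.06
tool shift now [-0.0009  0.0028  0.0119] turn z 0.005
shift after turn [-0.0009  0.0028  0.0119]
```

Call:
{"fn": "drive_tool", "kwargs": {
  "moves": [
    [[0, 0, 0], [0, 0.001, 0.006], 0.0],
    [[0, 0, 0], [0, 0, 0.004], 0.0],
    [[0, 0, 0], [0, 0, 0.002], 0.0],
    [[0, 0, 0], [0, 0, 0], 0.0]
  ]
}}

```text
time: 12.9
eef_pos: [0.4616, -0.3225, 0.0403]
tcp_rot: [0.99, -0.139, -0.001, -0.0]
contact_force: [-4.7, 3.4, 11.5]
opening: 0.502
finger_force: 42.7
```

Call:
{"fn": "drive_tool", "kwargs": {
  "moves": [
    [[0, 0, 0], [0, 0, 0], 0.058],
    [[0, 0, 0], [0, 0, 0], 0.058],
    [[0, 0, 0], [0, 0, -0.04], 0.06],
    [[0, 0, 0], [0, 0, -0.05], 0.0854],
    [[0, 0, 0], [0, 0, -0.03], 0.0854]
  ]
}}

```text
time: 13.52
eef_pos: [0.4623, -0.323, 0.1608]
tcp_rot: [0.99, -0.139, 0.001, 0.001]
contact_force: [-0.1, -0.3, -0.4]
opening: 1.001
finger_force: 0.0
```

```bash
python3 goto.py .584 .209 .14 -1.855;python3 - <<'E'
from h import *
snap('wrist','w5')
E
```

```text
t 13.53 pos [ 0.4623 -0.323   0.1608] yaw -1.85 tilt [ 0.002 -0.002 -1.   ] open 1.001 F [-0.1 -0.3 -0.4] 0.0 q6 1.06
tool shift now [-0.0296 -0.545   0.0199] turn z 0.005
shift after turn [-0.0323 -0.5448  0.0208]
```

View pics/w5.png

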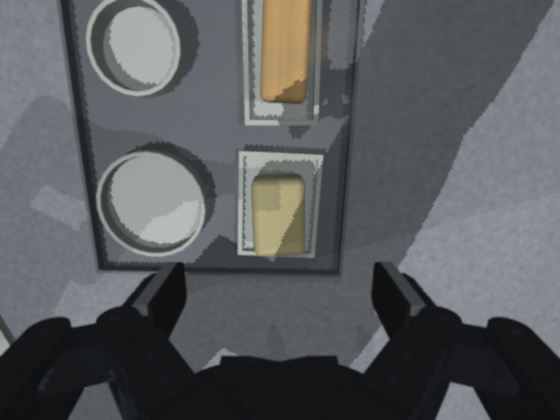

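The soap top is centred at (279,214). The dish rim spans 238–320 by 151–257, and the wide cup rim is centred at (151,203). I'll check the soap's seating with the calibration.

```bash
python3 - <<'E'
from h import *
print('soap',ray('w5',(278.5,214),.039),'ends',ray('w5',(278,173),.039),ray('w5',(279,255),.039));print('dish',ray('w5',(279,204),.012));print('wide',ray('w5',(151.5,203),.019))
print('dish ends',ray('w5',(280,151.5),.012),ray('w5',(277,257),.012))
print('narrow',ray('w5',(133,46),.025))
E
```

```text
soap [ 0.45929149 -0.32219123  0.039     ] ends [ 0.49175548 -0.33112603  0.039     ] [ 0.42427983 -0.3125552   0.039     ]
dish [ 0.46025658 -0.32300006  0.012     ]
wide [ 0.49388415 -0.21658814  0.019     ]
dish ends [ 0.50475314 -0.33667662  0.012     ] [ 0.41108612 -0.30691141  0.012     ]
narrow [ 0.61257471 -0.25234055  0.025     ]
```

The soap is centred in the dish to within 2 mm. Next is the plug.

Call:
{"fn": "drive_tool", "kwargs": {
  "moves": [
    [[0, 0, 0], [-0.003, -0.055, 0], 0.0854],
    [[0, 0, 0], [-0.003, -0.055, 0], 0.0854],
    [[0, 0, 0], [-0.003, -0.055, 0], 0.0854],
    [[0, 0, 0], [-0.003, -0.055, 0], 0.0854],
    [[0, 0, 0], [-0.003, -0.055, 0], 0.0854]
  ]
}}

```text
time: 14.2
eef_pos: [0.5228, -0.052, 0.1575]
tcp_rot: [0.99, -0.139, -0.0, -0.0]
contact_force: [0.6, 0.3, 0.3]
opening: 1.003
finger_force: 0.0
```

Call:
{"fn": "drive_tool", "kwargs": {
  "moves": [
    [[0, 0, 0], [-0.003, -0.055, 0], 0.0854],
    [[0, 0, 0], [-0.003, -0.055, 0], 0.0854],
    [[0, 0, 0], [-0.003, -0.055, 0], 0.0854],
    [[0, 0, 0], [-0.003, -0.055, 0], 0.0854],
    [[0, 0, 0], [0, 0, 0], 0.0854]
  ]
}}

```text
time: 14.82
eef_pos: [0.5719, 0.1642, 0.1573]
tcp_rot: [0.991, -0.137, -0.0, -0.0]
contact_force: [0.2, -0.1, -0.7]
opening: 1.001
finger_force: 0.0
```

```bash
python3 goto.py .584 .209 .14 -1.855;python3 - <<'E'
from h import *
snap('wrist','w6')
E
```

```text
t 14.82 pos [0.5719 0.1642 0.1573] yaw -1.845 tilt [-0.001  0.    -1.   ] open 1.001 F [ 0.2 -0.1 -0.7] 0.0 q6 1.95
tool shift now [-0.0004 -0.0464  0.0173] turn z 0.01
shift after turn [-0.0009 -0.0464  0.0173]
```

View pics/w6.png

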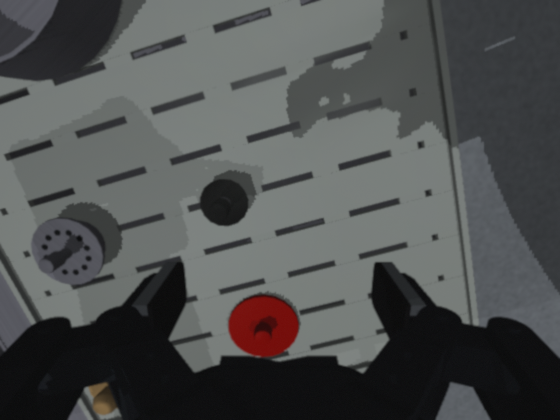

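The plug's knob top is at (219,206) and its disc centre at (224,202). The steel strainer's flange is at (68,250) with its knob at (49,263).

```bash
python3 - <<'E'
from h import *
print(ray('w6',(219,206.5),.044),ray('w6',(224,202),.012),'str',ray('w6',(68,250),.022),ray('w6',(49,263),.05))
E
python3 goto.py .585 .207 .037 -1.845
```

```text
[0.58960915 0.20775271 0.044     ] [0.5853265  0.21063277 0.012     ] str [0.58337314 0.35784591 0.022     ] [0.58344435 0.35538459 0.05      ]
t 14.88 pos [0.5716 0.1624 0.1572] yaw -1.847 tilt [-0.001 -0.    -1.   ] open 1.0 F [-0.3  0.5  0. ] 0.0 q6 1.95
tool shift now [ 0.0009 -0.0466  0.1201] turn z -0.002
shift after turn [ 0.0008 -0.0465  0.1202]
```

Call:
{"fn": "drive_tool", "kwargs": {
  "moves": [
    [[0, 0, 0], [0.002, -0.048, 0.01], 0.0854],
    [[0, 0, 0], [0, 0, 0.04], 0.0854],
    [[0, 0, 0], [0, 0, 0.03], 0.0854],
    [[0, 0, 0], [0, 0, 0.02], 0.0854],
    [[0, 0, 0], [0, 0, 0], 0.0854]
  ]
}}

```text
time: 15.5
eef_pos: [0.5859, 0.2053, 0.0562]
tcp_rot: [0.99, -0.14, -0.002, 0.001]
contact_force: [1.0, 0.7, -1.2]
opening: 1.002
finger_force: 0.0
```

```bash
python3 goto.py .586 .208 .037 -1.845
```

```text
t 15.5 pos [0.5859 0.2053 0.0562] yaw -1.851 tilt [-0.004 -0.001 -1.   ] open 1.002 F [ 1.   0.7 -1.2] 0.0 q6 2.03
tool shift now [-0.0006 -0.0027  0.0192] turn z -0.006
shift after turn [-0.0006 -0.0026  0.0192]
```

Call:
{"fn": "drive_tool", "kwargs": {
  "moves": [
    [[0, 0, 0], [0, -0.002, 0.017], 0.0854],
    [[0, 0, 0], [0, 0, 0], 0.03],
    [[0, 0, 0], [0, 0, 0], 0.0],
    [[0, 0, 0], [0, 0, 0], 0.0],
    [[0, 0, 0], [0, 0, 0], 0.0]
  ]
}}

```text
time: 16.12
eef_pos: [0.5881, 0.2086, 0.0419]
tcp_rot: [0.99, -0.139, 0.001, -0.0]
contact_force: [0.3, 0.6, -0.4]
opening: 0.167
finger_force: 39.4
```

Call:
{"fn": "drive_tool", "kwargs": {
  "moves": [
    [[0, 0, 0], [0, 0, 0], 0.0],
    [[0, 0, 0], [0, 0, 0], 0.0],
    [[0, 0, 0], [0, 0, 0], 0.0]
  ]
}}

```text
time: 16.5
eef_pos: [0.5881, 0.2086, 0.0419]
tcp_rot: [0.99, -0.139, 0.0, -0.0]
contact_force: [-0.6, 0.3, 2.5]
opening: 0.174
finger_force: 39.0
```

Call:
{"fn": "drive_tool", "kwargs": {
  "moves": [
    [[0, 0, 0], [0, 0, -0.03], 0.0],
    [[0, 0, 0], [0, 0, -0.05], 0.0],
    [[0, 0, 0], [0, 0, -0.04], 0.0]
  ]
}}

```text
time: 16.88
eef_pos: [0.5875, 0.2083, 0.1623]
tcp_rot: [0.99, -0.139, -0.0, 0.0]
contact_force: [0.1, -0.1, -0.5]
opening: 0.171
finger_force: 39.1
```

```bash
python3 goto.py .6125 -.252 .16 -1.845
```

```text
t 16.88 pos [0.5875 0.2083 0.1623] yaw -1.85 tilt [-0.001 -0.    -1.   ] open 0.171 F [ 0.1 -0.1 -0.5] 39.1 q6 2.03
tool shift now [0.1509 0.4356 0.0025] turn z -0.005
shift after turn [0.1487 0.4363 0.0023]
```

Call:
{"fn": "drive_tool", "kwargs": {
  "moves": [
    [[0, 0, 0], [0.019, 0.054, 0], 0.0],
    [[0, 0, 0], [0.019, 0.054, 0], 0.0],
    [[0, 0, 0], [0.019, 0.054, 0], 0.0],
    [[0, 0, 0], [0.019, 0.054, 0], 0.0],
    [[0, 0, 0], [0.019, 0.054, 0], 0.0]
  ]
}}

```text
time: 17.5
eef_pos: [0.6039, -0.079, 0.1606]
tcp_rot: [0.99, -0.139, -0.001, -0.0]
contact_force: [1.9, -0.1, -0.9]
opening: 0.16
finger_force: 39.2
```

Call:
{"fn": "drive_tool", "kwargs": {
  "moves": [
    [[0, 0, 0], [0.019, 0.054, 0], 0.0],
    [[0, 0, 0], [0.018, 0.054, 0], 0.0],
    [[0, 0, 0], [0.018, 0.054, 0], 0.0],
    [[0, 0, 0], [0, 0, 0], 0.0],
    [[0, 0, 0], [0, 0, 0], 0.0]
  ]
}}

```text
time: 18.12
eef_pos: [0.6122, -0.2477, 0.1603]
tcp_rot: [0.99, -0.139, -0.001, -0.001]
contact_force: [-0.6, 1.0, -0.5]
opening: 0.169
finger_force: 39.3
```

```bash
python3 goto.py .6125 -.252 .049 -1.845
python3 - <<'E'
from h import *
a=snap('wrist','w7')['image'];b=snap('scene','s7')['image']
cv2.imwrite('pics/c7.png',cv2.hconcat([a[::1,:,::-1][:,60:460],cv2.resize(b[110:250,110:243,::-1],(400,420))]))
E
```

```text
t 18.12 pos [ 0.6122 -0.2477  0.1603] yaw -1.851 tilt [-0.002  0.001 -1.   ] open 0.169 F [-0.6  1.  -0.5] 39.3 q6 1.31
tool shift now [0.0017 0.0041 0.1113] turn z -0.006
shift after turn [0.0015 0.004  0.1113]
```

View pics/c7.png

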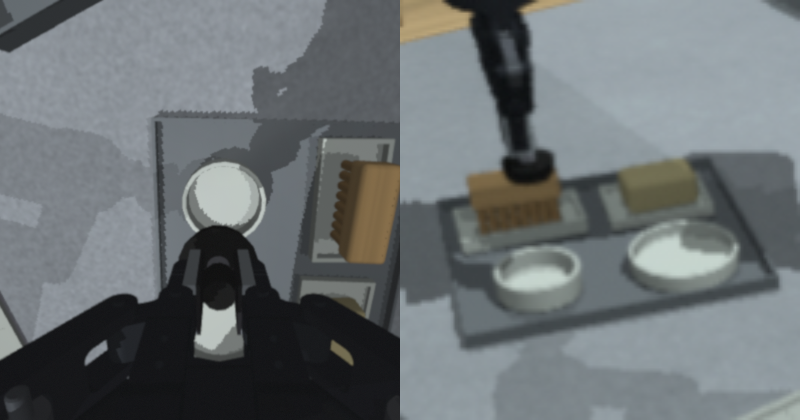

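The plug hangs level in the grip, above and behind the narrow cup in this view. I'll descend.

Call:
{"fn": "drive_tool", "kwargs": {
  "moves": [
    [[0, 0, 0], [0, 0.002, 0.04], 0.0],
    [[0, 0, 0], [0, 0, 0.04], 0.0],
    [[0, 0, 0], [0, 0, 0.015], 0.0],
    [[0, 0, 0], [0, 0, 0], 0.0],
    [[0, 0, 0], [0, 0, 0], 0.0]
  ]
}}

```text
time: 18.85
eef_pos: [0.6137, -0.2504, 0.0685]
tcp_rot: [0.99, -0.139, 0.002, 0.001]
contact_force: [-0.1, 0.1, -0.3]
opening: 0.168
finger_force: 39.3
```

```bash
python3 goto.py .6125 -.252 .049 -1.845
```

```text
t 18.85 pos [ 0.6137 -0.2504  0.0685] yaw -1.849 tilt [ 0.003 -0.002 -1.   ] open 0.168 F [-0.1  0.1 -0.3] 39.3 q6 1.31
tool shift now [-0.0008  0.0019  0.0195] turn z -0.004
shift after turn [-0.0007  0.0019  0.0195]
```

Call:
{"fn": "drive_tool", "kwargs": {
  "moves": [
    [[0, 0, 0], [-0.001, 0.002, 0.012], 0.0],
    [[0, 0, 0], [0, 0, 0.005], 0.0],
    [[0, 0, 0], [0, 0, 0.003], 0.0],
    [[0, 0, 0], [0, 0, 0], 0.0]
  ]
}}

```text
time: 19.35
eef_pos: [0.6114, -0.2521, 0.0507]
tcp_rot: [0.99, -0.139, -0.0, -0.0]
contact_force: [-7.1, 4.4, 16.3]
opening: 0.163
finger_force: 40.8
```

Call:
{"fn": "drive_tool", "kwargs": {
  "moves": [
    [[0, 0, 0], [0, 0, 0], 0.04],
    [[0, 0, 0], [0, 0, 0], 0.04],
    [[0, 0, 0], [0, 0, -0.04], 0.04],
    [[0, 0, 0], [0, 0, -0.04], 0.0854],
    [[0, 0, 0], [0, 0, -0.03], 0.0854]
  ]
}}

```text
time: 19.98
eef_pos: [0.611, -0.252, 0.1576]
tcp_rot: [0.99, -0.139, 0.0, 0.0]
contact_force: [0.3, -0.3, 0.5]
opening: 0.871
finger_force: 0.0
```

```bash
python3 goto.py .579 .358 .16 -1.85;python3 - <<'E'
from h import *
a=snap('scene','s8')['image']
cv2.imwrite('pics/c8.png',cv2.resize(a[140:240,110:243,::-1],(532,400),interpolation=3))
E
```

```text
t 19.98 pos [ 0.611  -0.252   0.1576] yaw -1.85 tilt [ 0.001 -0.    -1.   ] open 0.871 F [ 0.3 -0.3  0.5] 0.0 q6 1.31
tool shift now [-0.199  -0.5775 -0.0027] turn z -0.0
shift after turn [-0.1989 -0.5775 -0.0024]
```

View pics/c8.png

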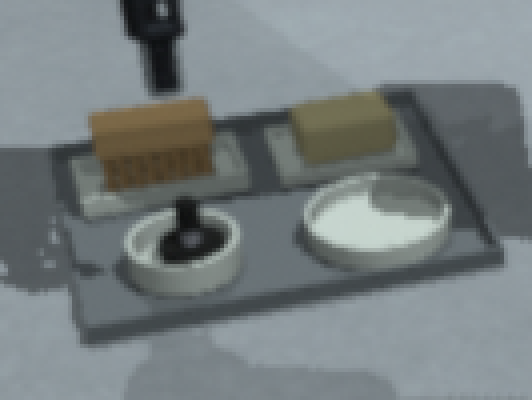

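```bash
python3 - <<'E'
from h import *
f=lambda p:(110+p[0]/4-.4,140+p[1]/4-.4)
print(ray('s8',f((187,201)),.051),ray('s8',f((193.5,240)),.021),ray('s8',f((187,215)),.041),ray('s8',f((182,236)),.025))
E
```

```text
[ 0.60580854 -0.24910765  0.051     ] [ 0.60526977 -0.25000065  0.021     ] [ 0.60720399 -0.24928734  0.041     ] [ 0.61137732 -0.25274551  0.025     ]
```

Call:
{"fn": "drive_tool", "kwargs": {
  "moves": [
    [[0, 0, 0], [-0.018, -0.0525, 0], 0.0854],
    [[0, 0, 0], [-0.018, -0.0525, 0], 0.0854],
    [[0, 0, 0], [-0.018, -0.0525, 0], 0.0854],
    [[0, 0, 0], [-0.018, -0.0525, 0], 0.0854],
    [[0, 0, 0], [-0.018, -0.0525, 0], 0.0854]
  ]
}}

```text
time: 20.65
eef_pos: [0.5959, 0.0271, 0.1551]
tcp_rot: [0.99, -0.139, -0.001, -0.0]
contact_force: [0.7, -0.2, 0.8]
opening: 0.998
finger_force: 0.0
```

Call:
{"fn": "drive_tool", "kwargs": {
  "moves": [
    [[0, 0, 0], [-0.018, -0.0525, 0], 0.0854],
    [[0, 0, 0], [-0.018, -0.0525, 0], 0.0854],
    [[0, 0, 0], [-0.018, -0.0525, 0], 0.0854],
    [[0, 0, 0], [-0.018, -0.0525, 0], 0.0854],
    [[0, 0, 0], [0, 0, 0], 0.0854]
  ]
}}

```text
time: 21.28
eef_pos: [0.5841, 0.2505, 0.1549]
tcp_rot: [0.991, -0.137, -0.001, 0.0]
contact_force: [-0.9, 0.0, 0.7]
opening: 0.999
finger_force: 0.0
```

```bash
python3 goto.py .580 .357 .045 -1.85;python3 - <<'E'
from h import *
a=snap('wrist','w9')['image']
cv2.imwrite('pics/c9.png',cv2.resize(a[130:330,100:400,::-1],(750,500)))
E
```

```text
t 21.27 pos [0.5841 0.2505 0.1549] yaw -1.845 tilt [-0.001  0.    -1.   ] open 0.999 F [-0.9  0.   0.7] 0.0 q6 2.09
tool shift now [-0.0326 -0.1014  0.1099] turn z 0.005
shift after turn [-0.0332 -0.1013  0.1099]
```

View pics/c9.png

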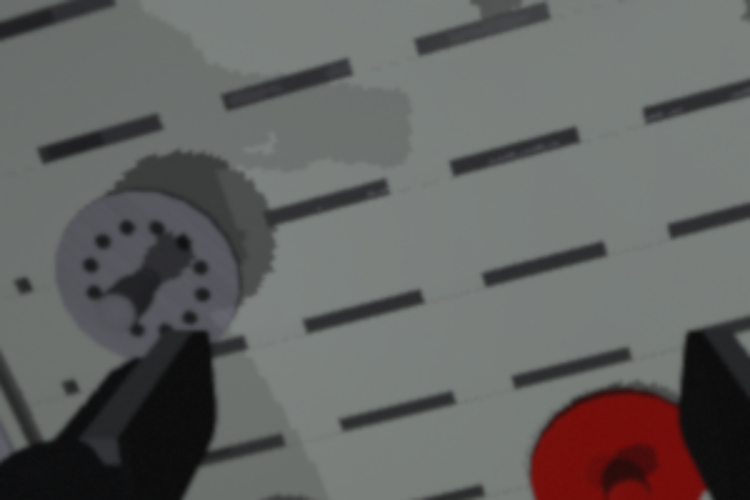

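This crop confirms the grey steel strainer: ring of holes, flange centre at (159,240), knob at (147,253). The plug stands upright in its cup, about 6 mm off centre.

```bash
python3 - <<'E'
from h import *
print(ray('w9',(147.2,253.2),.05),ray('w9',(159.2,240),.022))
E
python3 goto.py .581 .357 .045 -1.85
```

```text
[0.58264499 0.35900632 0.05      ] [0.58278218 0.35956575 0.022     ]
t 21.32 pos [0.5844 0.2486 0.1549] yaw -1.847 tilt [-0.002 -0.001 -1.   ] open 1.0 F [ 0.5 -1.  -0.3] 0.0 q6 2.09
tool shift now [-0.0326 -0.1035  0.1098] turn z 0.003
shift after turn [-0.0331 -0.1033  0.1099]
```

Call:
{"fn": "drive_tool", "kwargs": {
  "moves": [
    [[0, 0, 0], [-0.016, -0.052, 0], 0.0854],
    [[0, 0, 0], [-0.016, -0.052, 0], 0.0854],
    [[0, 0, 0], [0, 0, 0.04], 0.0854],
    [[0, 0, 0], [0, 0, 0.03], 0.0854],
    [[0, 0, 0], [0, 0, 0], 0.0854]
  ]
}}

```text
time: 21.95
eef_pos: [0.5812, 0.3534, 0.0818]
tcp_rot: [0.99, -0.14, -0.004, 0.002]
contact_force: [-0.0, -0.7, -0.4]
opening: 1.003
finger_force: 0.0
```

```bash
python3 goto.py .581 .358 .045 -1.85
```

```text
t 21.95 pos [0.5812 0.3534 0.0818] yaw -1.852 tilt [-0.008 -0.004 -1.   ] open 1.003 F [-0.  -0.7 -0.4] 0.0 q6 2.25
tool shift now [-0.0012 -0.0046  0.0368] turn z -0.002
shift after turn [-0.0014 -0.0044  0.0368]
```

Call:
{"fn": "drive_tool", "kwargs": {
  "moves": [
    [[0, 0, 0], [-0.001, -0.003, 0.025], 0.0854],
    [[0, 0, 0], [0, 0, 0.01], 0.0854],
    [[0, 0, 0], [0, 0, 0], 0.0854],
    [[0, 0, 0], [0, 0, 0], 0.0854]
  ]
}}

```text
time: 22.45
eef_pos: [0.584, 0.3591, 0.0528]
tcp_rot: [0.99, -0.139, 0.001, -0.001]
contact_force: [-0.3, -0.6, 0.2]
opening: 1.001
finger_force: 0.0
```

```bash
python3 goto.py .581 .358 .045 -1.85
```

```text
t 22.45 pos [0.584  0.3591 0.0528] yaw -1.85 tilt [ 0.002  0.001 -1.   ] open 1.001 F [-0.3 -0.6  0.2] 0.0 q6 2.25
tool shift now [-0.0026  0.0019  0.0077] turn z -0.0
shift after turn [-0.0026  0.0018  0.0078]
```

Call:
{"fn": "drive_tool", "kwargs": {
  "moves": [
    [[0, 0, 0], [-0.002, 0.001, 0.007], 0.0854],
    [[0, 0, 0], [0, 0, 0], 0.03],
    [[0, 0, 0], [0, 0, 0], 0.0],
    [[0, 0, 0], [0, 0, 0], 0.0],
    [[0, 0, 0], [0, 0, 0], 0.0]
  ]
}}

```text
time: 23.08
eef_pos: [0.5812, 0.359, 0.0447]
tcp_rot: [0.99, -0.139, 0.0, -0.0]
contact_force: [-1.0, -2.3, -0.5]
opening: 0.148
finger_force: 36.3
```

Call:
{"fn": "drive_tool", "kwargs": {
  "moves": [
    [[0, 0, 0], [0, 0, 0], 0.0],
    [[0, 0, 0], [0, 0, 0], 0.0],
    [[0, 0, 0], [0, 0, -0.03], 0.0],
    [[0, 0, 0], [0, 0, -0.05], 0.0],
    [[0, 0, 0], [0, 0, -0.03], 0.0]
  ]
}}

```text
time: 23.7
eef_pos: [0.5816, 0.3589, 0.157]
tcp_rot: [0.99, -0.139, 0.001, -0.001]
contact_force: [0.2, -0.4, -1.3]
opening: 0.144
finger_force: 39.0
```

```bash
python3 goto.py .492 -.216 .16 -1.85
```

```text
t 23.7 pos [0.5816 0.3589 0.157 ] yaw -1.85 tilt [ 0.003  0.001 -1.   ] open 0.144 F [ 0.2 -0.4 -1.3] 39.0 q6 2.25
tool shift now [ 0.0723  0.5773 -0.0038] turn z -0.0
shift after turn [ 0.0723  0.5774 -0.003 ]
```

Call:
{"fn": "drive_tool", "kwargs": {
  "moves": [
    [[0, 0, 0], [0.007, 0.057, 0], 0.0],
    [[0, 0, 0], [0.007, 0.057, 0], 0.0],
    [[0, 0, 0], [0.007, 0.057, 0], 0.0],
    [[0, 0, 0], [0.007, 0.057, 0], 0.0],
    [[0, 0, 0], [0.007, 0.057, 0], 0.0]
  ]
}}

```text
time: 24.32
eef_pos: [0.5352, 0.0733, 0.1542]
tcp_rot: [0.99, -0.139, -0.0, 0.0]
contact_force: [0.8, -1.4, -0.2]
opening: 0.143
finger_force: 39.2
```

Call:
{"fn": "drive_tool", "kwargs": {
  "moves": [
    [[0, 0, 0], [0.007, 0.057, 0], 0.0],
    [[0, 0, 0], [0.007, 0.057, 0], 0.0],
    [[0, 0, 0], [0.007, 0.057, 0], 0.0],
    [[0, 0, 0], [0.007, 0.057, 0], 0.0],
    [[0, 0, 0], [0, 0, 0], 0.0]
  ]
}}

```text
time: 24.95
eef_pos: [0.4994, -0.1553, 0.1545]
tcp_rot: [0.99, -0.142, 0.0, 0.0]
contact_force: [-0.3, 0.5, -1.0]
opening: 0.142
finger_force: 39.4
```

```bash
python3 goto.py .492 -.216 .055 -1.85
```

```text
t 24.95 pos [ 0.4994 -0.1553  0.1545] yaw -1.856 tilt [ 0.    -0.001 -1.   ] open 0.142 F [-0.3  0.5 -1. ] 39.4 q6 1.36
tool shift now [0.0099 0.0603 0.0995] turn z -0.006
shift after turn [0.0096 0.0604 0.0995]
```

Call:
{"fn": "drive_tool", "kwargs": {
  "moves": [
    [[0, 0, 0], [0.01, 0.06, 0], 0.0],
    [[0, 0, 0], [0, 0, 0.04], 0.0],
    [[0, 0, 0], [0, 0, 0.03], 0.0],
    [[0, 0, 0], [0, 0, 0], 0.0],
    [[0, 0, 0], [0, 0, 0], 0.0]
  ]
}}

```text
time: 25.58
eef_pos: [0.4939, -0.2119, 0.0853]
tcp_rot: [0.99, -0.139, 0.001, 0.0]
contact_force: [0.7, -0.1, -0.1]
opening: 0.143
finger_force: 39.5
```

```bash
python3 goto.py .492 -.216 .055 -1.85
```

```text
t 25.57 pos [ 0.4939 -0.2119  0.0853] yaw -1.849 tilt [ 0.001 -0.001 -1.   ] open 0.143 F [ 0.7 -0.1 -0.1] 39.5 q6 1.25
tool shift now [-0.0008  0.0044  0.0303] turn z 0.001
shift after turn [-0.0007  0.0044  0.0303]
```

Call:
{"fn": "drive_tool", "kwargs": {
  "moves": [
    [[0, 0, 0], [-0.001, 0.004, 0.02], 0.0],
    [[0, 0, 0], [0, 0, 0.006], 0.0],
    [[0, 0, 0], [0, 0, 0.005], 0.0],
    [[0, 0, 0], [0, 0, 0], 0.0],
    [[0, 0, 0], [0, 0, 0], 0.0]
  ]
}}

```text
time: 26.2
eef_pos: [0.4915, -0.216, 0.0539]
tcp_rot: [0.99, -0.139, 0.0, 0.0]
contact_force: [-0.1, 0.2, -1.9]
opening: 0.145
finger_force: 39.5
```

Call:
{"fn": "drive_tool", "kwargs": {
  "moves": [
    [[0, 0, 0], [0, 0, 0.002], 0.0],
    [[0, 0, 0], [0, 0, 0.001], 0.0],
    [[0, 0, 0], [0, 0, 0], 0.0]
  ]
}}

```text
time: 26.58
eef_pos: [0.4922, -0.2161, 0.053]
tcp_rot: [0.99, -0.139, 0.001, -0.0]
contact_force: [-2.6, 4.5, 9.7]
opening: 0.146
finger_force: 40.5
```

Contact with the floor, so I'll release and back off.

Call:
{"fn": "drive_tool", "kwargs": {
  "moves": [
    [[0, 0, 0], [0, 0, 0], 0.04],
    [[0, 0, 0], [0, 0, 0], 0.04],
    [[0, 0, 0], [0, 0, -0.04], 0.04],
    [[0, 0, 0], [0, 0, -0.06], 0.06],
    [[0, 0, 0], [0, 0, -0.06], 0.06]
  ]
}}

```text
time: 27.2
eef_pos: [0.4906, -0.2156, 0.2113]
tcp_rot: [0.99, -0.139, -0.001, -0.0]
contact_force: [1.2, -0.5, 0.8]
opening: 0.702
finger_force: 0.0
```

Call:
{"fn": "drive_tool", "kwargs": {
  "moves": [
    [[0, 0, 0], [0.02, -0.05, 0], 0.06],
    [[0, 0, 0], [0.02, -0.05, 0], 0.06],
    [[0, 0, 0], [0, 0, 0], 0.06],
    [[0, 0, 0], [0, 0, 0], 0.06]
  ]
}}

```text
time: 27.7
eef_pos: [0.5567, -0.1308, 0.2097]
tcp_rot: [0.99, -0.139, -0.001, 0.0]
contact_force: [0.1, -0.3, -1.0]
opening: 0.698
finger_force: 0.0
```

```bash
python3 - <<'E'
from h import *
a=snap('scene','s10')['image'];snap('side','d10')
b=cv2.imread('pics/d10.png')
x=cv2.resize(cv2.imread('pics/s10.png')[145:235,110:245],(800,533),interpolation=3)[:, :]
t=cv2.resize(cv2.imread('pics/s10.png')[145:235,110:245],(400,267),interpolation=3)
u=cv2.resize(b[110:195,225:360],(400,252),interpolation=3);u=cv2.copyMakeBorder(u,0,15,0,0,0)
v=cv2.resize(cv2.imread('pics/s10.png')[200:400],(800,286))
cv2.imwrite('pics/c10.png',cv2.vconcat([cv2.hconcat([t,u]),v]))
E
```

```text
(no output)
```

View pics/c10.png

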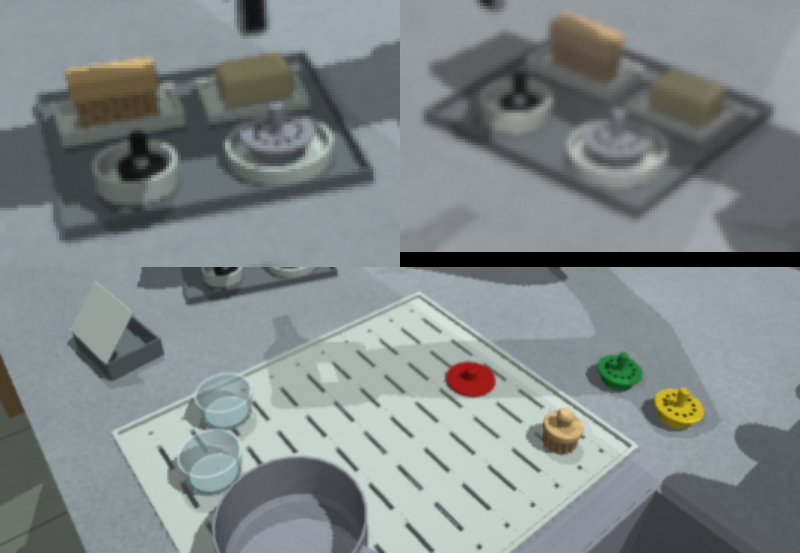

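All four things sit upright in their own holders, and the lid and vegetable brush haven't moved. I'm handing in.

```bash
python3 -c "
from plant import ctrl
print(ctrl.sign_off())"
```

```text
the job is handed in; nothing more can be done
None
```

The brush, soap, plug and strainer are each upright in their own holders, the lid and vegetable brush were not touched, and the job was handed in at about 28 s; the hand-in gave no verdict.

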